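# Unload a tested connector from under the guard flap

### The job

The test is over. Raise the clear guard flap of the test fixture until it leans back open on its own, then press the thumb pad of the prop stay fully down so that the stay is set in front of the flap. Then take the long connector out of its nest and put it in the grey tray; leave the short connector in its nest, the flap open and the stay set.

Things in the scene. Friction and masses are not known exactly. Their poses are not given: they have to be found in the camera images.
- fixture: Grey test fixture fixed to the worktop, base 156 (x) x 244 (y) x 18 mm. Origin: centre of underside; x to the hinge side, y left, z up. Side cheeks at y = +-120 mm, 48 high; front sill 34 high at x = -74. Flap hinge line: along y at x = 65, z = 55. Nests at (x, y) = (-10, -50) and (-10, 30), tops at z = 22; 5 mm high end stops 48 mm apart in x, free at the +-y sides.
- guard_flap (a joint): Angle of the guard flap: clear panel in an aluminium frame, 134 mm from hinge to free edge, 230 wide, 0.22 kg. 0 = closed, level over the nests; grows as the handle end rises; 1.57 upright; stop at 1.85, where it leans back and rests by its own weight. Swings freely: let go short of upright it falls shut. A catch pin sticks out at its left edge.
- flap_bar (a point): Middle of the flap's handle: a round steel bar, 12 mm thick, 104 mm long, along the fixture's y, 175 mm from the hinge line (closed: fixture (-110, 0, 55) mm; fully open: (113, 0, 223)). 35 mm clear between bar and flap edge; 8 mm arms join it 48 mm either side of the middle. In a light pinch from above, fingers before and behind it, it turns as the flap swings.
- prop_stay (a joint): Angle of the prop stay, a steel rocker outside the left cheek, pivot along y at fixture (-5, 133, 42) mm. Starts at 0 to 0.12, pad up; grows as the pad is pressed down and the rear strut swings up in front of the flap's catch pin; stop at 0.84 = fully set. Stiff: stays where left, takes 2 to 3 N on the pad. Set too early, it bars the pin's way.
- stay_pad (a point): Middle of the upper face of the stay's black thumb pad (34 x 32 x 8 mm), at fixture y = 146 mm. With a = 0.803 - joint value: x = -5 - 85 cos a + 4 sin a, z = 42 + 85 sin a + 4 cos a (mm); 106 mm high when parked, 43 mm when set. The pad moves forward 28 mm as it goes down; its face slopes by a, rising to the front.
- long_connector: Connector to take out: the longer of the two under the flap, black plastic with pins, 42 mm along its y, 13 wide along its x (from x = -5 to 8 mm), 11 to 13 high, 18 to 35 g. Origin on its underside. Lies in one of the two nests (either one) with its length along the fixture's x, within 5 degrees; grip it across its width.
- short_connector: The other connector under the flap, cream plastic, 25 mm long, same width and height, in the other nest. Stays there.
- tray: Loose open grey tray, 100 (x) x 120 (y) x 22 mm, walls and floor 4 mm thick, on the worktop left of the fixture. Origin: centre of its underside.

How it is judged:
By the outcome, as a careful person would: the job done as asked, in the order asked, and still so for the second after the job is handed in, with the robot touching nothing.
It also fails if it takes over 67 s, if anything falls off the work surface, if the arm or the gripper's body presses on something with over 40 N, if the wrist force passes 120 N, or if a joint passes its speed limit or range.

### The arm

A 6-joint arm with a two-finger parallel gripper is mounted at the origin on a cart in front of the work surface, level with it; the furniture and walls round the work are solid. World frame = base frame: x ahead of the robot, y to its left, z up, the work surface at z = 0. Lengths are in m, angles in rad, forces in N, time in s.
With the tool pointing down it reaches from about 0.35 to 0.975 m from the base axis. Payload 4.9 kg.
Tool frame: the origin (TCP) lies between the finger pads; the fingertips stand 22 mm ahead of it and the grasp point (between the pads) lies 3 mm ahead of it; z points along the fingers, y is the line along which they close (so a half turn about z gives the same grasp; the last joint's range is limited). The gripper opens to 85 mm and grips with 20 to 120 N. Pads are 22 mm wide; open, the fingers measure 114 mm over their backs; the gripper's body (76 mm by 85 mm) begins 54 mm behind the grasp point. The pads swing forward as they close: fully open they stand 13 mm farther back than shut.
Start: joints at [-1.312, 0.053, 1.613, -0, 1.476, -0.119], TCP at [0.231, -0.581, 0.253] pointing down, gripper open.
Joint ranges: [-3.01, 3.01], [-1.01, 2.22], [0.06, 2.58], [-1.02, 4.17], [0.09, 2.62], [-3.14, 3.14]. Speed limits (rad/s): [2.57, 2.57, 3.14, 3.14, 3.14, 3.14].

### API

Orientations are given as a unit quaternion [w, x, y, z].
In Python, from plant import state, grab_frame, get_calibration, job_done, recognise, regions_of gives the robot as it stands.
- The arm moves only by the tool apply_moves, never from a script. Its argument "targets" is a list of rows, each an object with "translation": the shift along the tool's x, y, z normalised to -1 to 1, where 1 is 100 mm, a list of three; "twist": the turn about the tool's z normalised to -1 to 1, where 1 is 0.1 rad; "hand": the opening, from 0 (shut) to 1 (fully open). A call has 1 to 8 rows; each row shifts and turns the commanded pose from where the row before left it, along the tool's axes as they then stand; what a row does not reach is not made up. A row lasts 1/10 s, in which the tool goes at most 50 mm and 8.59 degrees, less where a joint would pass 70% of its speed; a pose out of reach is approached as far as the arm can. A call with a number of a shift or a turn outside -1 to 1 is refused whole. A call with a gripper value outside its range is refused whole. The fingers move at their own pace and stop on an object; the grip force is fixed at half the most. Time passes only in rows, so rows that do not move let the fingers close. It gives the time, the measured TCP pose, the force, the opening and the grip force at its end, in the units of the state.
- state(): the state, without advancing time (a new reading comes with each control period).
- grab_frame(name): name is "scene" or "top"; returns the picture (400x640x3 uint8, red, green, blue); there is no depth.
- get_calibration(name): a dict with "camera_matrix" (3x3 intrinsics, pixels), "pose" (4x4, takes a point from camera to world coordinates). Camera axes: x right, y up, looking along -z (the intrinsics and any distortion apply to the point x, -y, -z); pixel columns grow to the right and rows downward; lengths in m; the calibration is good to about 2 mm. A picture is of the moment at which its call begins. get_calibration takes no time and is no camera call.
- job_done(): hands the job in; it is judged then, once.
Trained networks look in the newest picture that a camera, given by its name, has taken for a name from the list of things; names that differ only in an ending like _2 or _b are one class to them, and where a whole thing is asked for, a point or a joint stands for the part that bears it (a point fixed in the world has none). Each returns a list of dicts, best first, with "score" (0 to 1); they miss things now and then, are a little off and sometimes report something else, mostly with a low value. They report only what shows in the picture. A call takes as long as a camera call.
- recognise(camera, query): "point" ([x, y, z] in m, in world coordinates, good to about 4 mm: the middle of the surface that is visible of it).
- regions_of(camera, query): "pixels" (400x640 bool, what is visible of it).
The state is a dict: "time": time; "joint_pos": joint angles; "joint_vel": joint speeds; "joint_efforts": joint torques, N m; "tool_pos": TCP position; "tool_rot": TCP orientation; "contact_force": force on the tool from outside, world axes, zero at the start; "ft_torque": the same for the moment, N m; "gripper_width": opening from 0.0 (shut) to 1.0 (fully open); "grasp_force": force on a finger pad.
Only numpy, scipy, OpenCV 4.12 (cv2) and the standard library are available. Lean on these libraries where they do the work, as an engineer would, in place of code of your own. Each camera call takes 0.05 s, during which the arm holds its last target. There are 200 camera calls.

## Working session

There is one attempt and no reset: what is moved stays moved. The work goes in short steps, Python scripts to look and compute and a tool call to move; the robot and the scene stay as the last step left them, time stands still between calls to the robot, and variables do not carry over. Pictures are saved under pics/ and viewed, at most 10 in all, crops included, and the job is handed in when it is done.

Besides the shell and the picture viewer there is one more tool, called after ">>>" as name(argument=value, ...) on one line, values as JSON. apply_moves: Moves the arm, as the interface text tells. Its arguments: {"type":"object","properties":{"targets":{"type":"array"}},"required":["targets"]}

```bash
ls; mkdir -p pics
cat > h.py <<'E'
import numpy as np, cv2
from plant import *
def save(cam,name):
    im=grab_frame(cam); cv2.imwrite('pics/'+name,im[:,:,::-1]); return im
E
python3 - <<'E'
from h import *
np.set_printoptions(precision=4,suppress=True)
s=state(); print(s)
for c in('scene','top'):
    save(c,c+'0.png'); k=get_calibration(c); print(c,k)
    for q in ['fixture','guard_flap','flap_bar','prop_stay','stay_pad','long_connector','short_connector','tray']:
        r=recognise(c,q); print(q,[(np.round(d['point'],4),round(d['score'],2)) for d in r[:2]])
E
```

```text
pics
{'time': 0.0, 'joint_pos': array([-1.312 ,  0.0534,  1.6143, -0.    ,  1.476 , -0.119 ]), 'joint_vel': array([-0.0009, -0.0004, -0.0019, -0.0001, -0.0005, -0.0004]), 'joint_efforts': array([  0.0015, -39.3687, -37.0174,   0.    ,   0.0072,  -0.    ]), 'tool_pos': array([ 0.2304, -0.5804,  0.2521]), 'tool_rot': array([-0.001 ,  0.9822,  0.1878, -0.0001]), 'contact_force': array([-0.1243,  0.4377,  0.2431]), 'ft_torque': array([ 0.0091,  0.0132, -0.0055]), 'grasp_force': 0.0, 'gripper_width': 1.0033379395714546}
scene {'camera_matrix': array([[386.5228,   0.    , 322.3583],
       [  0.    , 386.5228, 202.9361],
       [  0.    ,   0.    ,   1.    ]]), 'pose': array([[ 0.6051,  0.4506, -0.6563, -0.0737],
       [-0.7961,  0.3303, -0.5071, -0.5207],
       [-0.0117,  0.8294,  0.5586,  0.5604],
       [ 0.    ,  0.    ,  0.    ,  1.    ]])}
fixture [(array([ 0.4889, -0.2741,  0.0653]), 0.92)]
guard_flap [(array([ 0.5017, -0.2609,  0.0596]), 0.72)]
flap_bar [(array([ 0.5037, -0.2586,  0.061 ]), 0.78), (array([ 0.5216, -0.1122,  0.0882]), 0.66)]
prop_stay [(array([ 0.5206, -0.1139,  0.0887]), 0.47)]
stay_pad [(array([ 0.5264, -0.1152,  0.0897]), 0.6)]
long_connector []
short_connector []
tray [(array([0.4352, 0.0911, 0.0056]), 0.57)]
top {'camera_matrix': array([[419.1007,   0.    , 317.9283],
       [  0.    , 419.1007, 197.3083],
       [  0.    ,   0.    ,   1.    ]]), 'pose': array([[ 0.0047,  0.9957, -0.0925,  0.4135],
       [-0.9997,  0.007 ,  0.0244, -0.1058],
       [ 0.0249,  0.0923,  0.9954,  0.9437],
       [ 0.    ,  0.    ,  0.    ,  1.    ]])}
fixture [(array([ 0.5178, -0.2362,  0.0581]), 0.83)]
guard_flap [(array([ 0.5141, -0.2473,  0.0629]), 0.9)]
flap_bar [(array([ 0.5085, -0.2452,  0.0587]), 0.75)]
prop_stay [(array([ 0.5397, -0.1162,  0.0833]), 0.69)]
stay_pad [(array([ 0.5323, -0.1136,  0.08  ]), 0.91)]
long_connector []
short_connector []
tray [(array([ 0.4378,  0.0865, -0.0004]), 0.56)]
```

View pics/scene0.png

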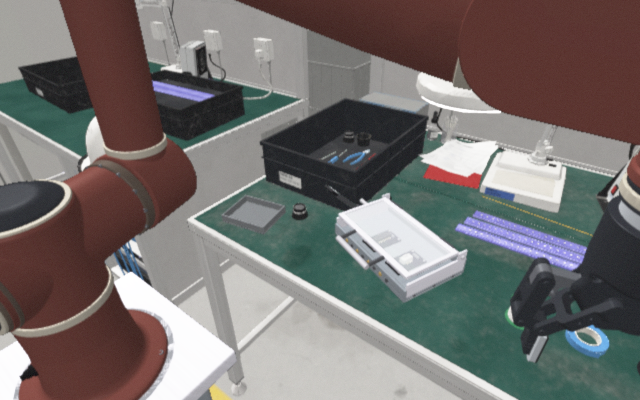

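View pics/top0.png

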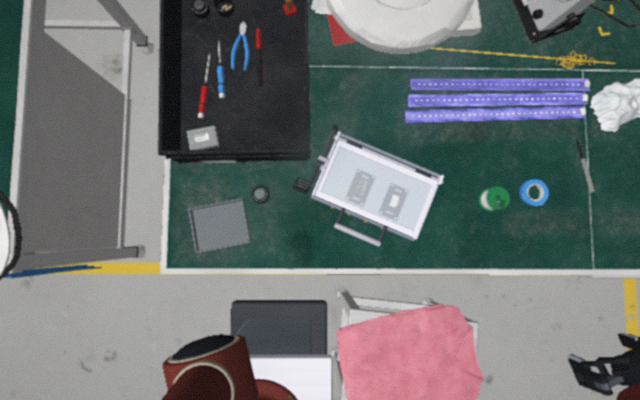

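Run:
```python
from h import *
im=cv2.imread('pics/top0.png')[120:260,180:450]
cv2.imwrite('pics/c1.png',cv2.resize(im,(800,415),interpolation=cv2.INTER_CUBIC))
```

```text
(no output)
```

View pics/c1.png

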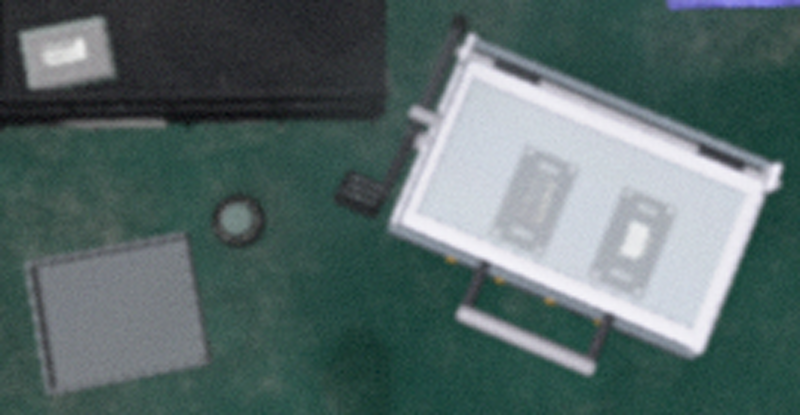

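```bash
cat >> h.py <<'E'
def proj(P,cam):
    k=get_calibration(cam);T=np.linalg.inv(k['pose']);P=np.atleast_2d(P)
    c=(T[:3,:3]@P.T).T+T[:3,3]; c=c*[1,-1,-1]
    u=(k['camera_matrix']@c.T).T; return u[:,:2]/u[:,2:]
def ray(uv,z,cam):
    k=get_calibration(cam);d=np.linalg.inv(k['camera_matrix'])@[uv[0],uv[1],1]
    d=k['pose'][:3,:3]@(d*[1,-1,-1]);o=k['pose'][:3,3]; return o+d*(z-o[2])/d[2]
def fx(p,F):
    x,y,a=F;p=np.atleast_2d(p);c,s=np.cos(a),np.sin(a)
    return np.c_[x+c*p[:,0]-s*p[:,1],y+s*p[:,0]+c*p[:,1],p[:,2]]
E
python3 - <<'E'
from h import *
from scipy.optimize import least_squares as L
np.set_printoptions(precision=4,suppress=True)
f=np.array([[-110,52,58],[-110,-52,58],[-69,115,58],[-69,-115,58],[-61,146,106]])/1000
cr=np.array([[460,313],[593,368],[393,228],[697,352],[362,193]])/2.963+[180,120]
r=L(lambda F:(proj(fx(f,F),'top')-cr).ravel(),[.53,-.23,-.4]);F=r.x
print(F,r.fun)
f2=np.array([[-110,0,55],[-61,146,106],[-10,-50,33],[-10,30,33],[113,0,223],[-5-85*np.cos(-.037),146,43]])/1000
print(fx(f2,F)); print((proj(fx(f2,F),'top')-[180,120])*2.963)
grab_frame('top'); m=regions_of('top','tray')[0]['pixels']
q=cv2.boxPoints(cv2.minAreaRect(np.argwhere(m)[:,::-1].astype(np.float32)))
w=np.array([ray(p,.022,'top') for p in q]);print(q,w,w.mean(0))
for p in [(168,158),(308,152)]: print('box',ray(p,.0,'top'),ray(p,.1,'top'))
grab_frame('scene')
m=regions_of('scene','tray')[0]['pixels'];p=np.argwhere(m).mean(0)[::-1];print(ray(p,.01,'scene'))
m=regions_of('scene','stay_pad')[0]['pixels'];p=np.argwhere(m).mean(0)[::-1];print(p,proj(fx(f2,F),'scene'))
E
```

```text
[ 0.5177 -0.2521 -0.3831] [-0.7811  0.3861 -0.0027  0.538   1.5801 -0.1005 -0.448  -0.7997 -0.3278
 -0.0146]
[[ 0.4157 -0.211   0.055 ]
 [ 0.5157 -0.0939  0.106 ]
 [ 0.4897 -0.2947  0.033 ]
 [ 0.5196 -0.2205  0.033 ]
 [ 0.6225 -0.2943  0.223 ]
 [ 0.4889 -0.083   0.043 ]]
[[524.7942 341.8576]
 [361.0288 192.9568]
 [633.8658 241.8762]
 [533.6041 200.9381]
 [695.8898  -5.9094]
 [346.9899 240.0066]]
[[187.1892 207.1352]
 [243.1351 197.8108]
 [250.7838 243.7027]
 [194.8378 253.027 ]] [[0.4755 0.1576 0.022 ]
 [0.4968 0.0361 0.022 ]
 [0.3966 0.0174 0.022 ]
 [0.376  0.1378 0.022 ]] [0.4362 0.0872 0.022 ]
box [0.5881 0.2107 0.    ] [0.5696 0.1771 0.1   ]
box [ 0.6049 -0.1058  0.    ] [ 0.5846 -0.1058  0.1   ]
[0.4368 0.0867 0.01  ]
[340.4925 196.1859] [[350.5522 251.8845]
 [332.3594 189.5289]
 [405.3315 256.9452]
 [380.7111 235.6913]
 [446.9322 147.6727]
 [321.5076 216.5682]]
```

```bash
cat >> h.py <<'E'
F=np.array([.5177,-.2521,-.3831])
def pose():
    s=state();w,x,y,z=s['tool_rot'];return s['tool_pos'],2*np.arctan2(y,x),s
def plan(wps,start=None):
    """wps: (xyz, angle of tool x, rows, hand)"""
    p,a,_=pose()
    if start: p,a=start
    p=np.array(p,float);out=[]
    for q,b,n,h in wps:
        q=np.array(q,float)
        if b is None:b=a
        b=a+(b-a+np.pi)%(2*np.pi)-np.pi
        p0,a0=p.copy(),a
        for i in range(1,n+1):
            d=p0+(q-p0)*i/n-p;c,s=np.cos(a),np.sin(a)
            t=np.round(np.array([c*d[0]+s*d[1],s*d[0]-c*d[1],-d[2]])/.1,2)
            w=round(-(a0+(b-a0)*i/n-a)/.1,2)
            p=p+.1*np.array([c*t[0]+s*t[1],s*t[0]-c*t[1],-t[2]]);a-=w*.1
            assert abs(w)<=1 and np.linalg.norm(t)<=.52,(t,w)
            out.append('{"translation":[%g,%g,%g],"twist":%g,"hand":%g}'%(*(t+0.),w+0.,h))
    for i in range(0,len(out),8):print('['+','.join(out[i:i+8])+']')
    print('end',p.round(4),round(a,3))
E
python3 - <<'E'
from h import *
b=fx([-.110,0,0],F)[0][:2]; A=1.1877
plan([([*b,.16],A,12,.35),([*b,.063],A,4,.35)])
E
```

```text
[{"translation":[0.26,-0.23,0.08],"twist":-0.67,"hand":0.35},{"translation":[0.27,-0.21,0.08],"twist":-0.68,"hand":0.35},{"translation":[0.28,-0.19,0.07],"twist":-0.67,"hand":0.35},{"translation":[0.3,-0.18,0.08],"twist":-0.68,"hand":0.35},{"translation":[0.31,-0.15,0.08],"twist":-0.67,"hand":0.35},{"translation":[0.32,-0.13,0.08],"twist":-0.68,"hand":0.35},{"translation":[0.33,-0.11,0.07],"twist":-0.67,"hand":0.35},{"translation":[0.33,-0.09,0.08],"twist":-0.68,"hand":0.35}]
[{"translation":[0.34,-0.06,0.08],"twist":-0.67,"hand":0.35},{"translation":[0.34,-0.05,0.08],"twist":-0.68,"hand":0.35},{"translation":[0.35,-0.01,0.08],"twist":-0.67,"hand":0.35},{"translation":[0.34,0,0.07],"twist":-0.68,"hand":0.35},{"translation":[0,0,0.24],"twist":0,"hand":0.35},{"translation":[0,0,0.25],"twist":0,"hand":0.35},{"translation":[0,0,0.24],"twist":0,"hand":0.35},{"translation":[0,0,0.24],"twist":0,"hand":0.35}]
end [ 0.4157 -0.2111  0.0633] 1.188
```

>>> apply_moves(targets=[{"translation": [0.26,-0.23,0.08],"twist": -0.67,"hand": 0.35},{"translation": [0.27,-0.21,0.08],"twist": -0.68,"hand": 0.35},{"translation": [0.28,-0.19,0.07],"twist": -0.67,"hand": 0.35},{"translation": [0.3,-0.18,0.08],"twist": -0.68,"hand": 0.35},{"translation": [0.31,-0.15,0.08],"twist": -0.67,"hand": 0.35},{"translation": [0.32,-0.13,0.08],"twist": -0.68,"hand": 0.35},{"translation": [0.33,-0.11,0.07],"twist": -0.67,"hand": 0.35},{"translation": [0.33,-0.09,0.08],"twist": -0.68,"hand": 0.35}])

```text
time: 1.95
tool_pos: [0.3544, -0.3331, 0.1913]
tool_rot: [0.0, 0.896, 0.444, 0.0]
contact_force: [0.6, -0.7, -0.0]
gripper_width: 0.346
grasp_force: 0.0
```

>>> apply_moves(targets=[{"translation": [0.34,-0.06,0.08],"twist": -0.67,"hand": 0.35},{"translation": [0.34,-0.05,0.08],"twist": -0.68,"hand": 0.35},{"translation": [0.35,-0.01,0.08],"twist": -0.67,"hand": 0.35},{"translation": [0.34,0,0.07],"twist": -0.68,"hand": 0.35},{"translation": [0,0,0],"twist": 0,"hand": 0.35},{"translation": [0,0,0],"twist": 0,"hand": 0.35},{"translation": [0,0,0],"twist": 0,"hand": 0.35}])

```text
time: 2.65
tool_pos: [0.4157, -0.2119, 0.1608]
tool_rot: [0.001, 0.829, 0.559, -0.0]
contact_force: [0.9, 0.9, 1.3]
gripper_width: 0.35
grasp_force: 0.0
```

Run:
```python
from h import *
np.set_printoptions(precision=4,suppress=True)
p,a,s=pose();print(p,a,s['gripper_width'],s['joint_pos'])
for c in('scene','top'):
    im=save(c,c+'1.png')
    for q in('flap_bar','stay_pad'): print(c,q,[(np.round(d['point'],4),round(d['score'],2)) for d in recognise(c,q)[:2]])
    print(proj([p+[0,0,-.022]],c))
im=cv2.imread('pics/scene1.png')[120:320,260:480]
cv2.imwrite('pics/c2.png',cv2.resize(im,None,fx=2.9,fy=2.9,interpolation=cv2.INTER_CUBIC))
```

```text
[ 0.4157 -0.2119  0.1608] 1.186593819771029 0.3500924733985157 [-0.631  -0.266   2.0648 -0.0004  1.3418 -0.2467]
scene flap_bar [(array([ 0.5027, -0.2597,  0.0576]), 0.84)]
scene stay_pad []
[[352.2889 217.629 ]]
top flap_bar [(array([ 0.5322, -0.2198,  0.0602]), 0.79)]
top stay_pad [(array([ 0.5298, -0.1115,  0.0822]), 0.96), (array([0.4346, 0.0882, 0.003 ]), 0.74)]
[[362.7616 235.3051]]
```

View pics/c2.png

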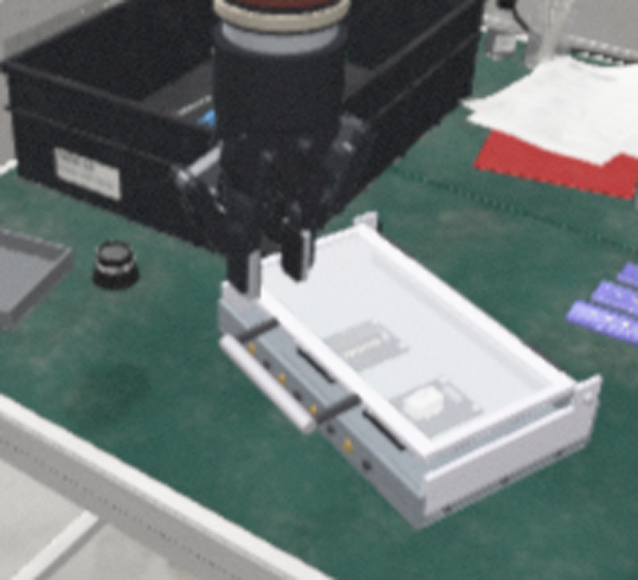

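>>> apply_moves(targets=[{"translation": [0,0,0.24],"twist": 0,"hand": 0.35},{"translation": [0,0,0.25],"twist": 0,"hand": 0.35},{"translation": [0,0,0.24],"twist": 0,"hand": 0.35},{"translation": [0,0,0.24],"twist": 0,"hand": 0.35},{"translation": [0,0,0],"twist": 0,"hand": 0.1},{"translation": [0,0,0],"twist": 0,"hand": 0.1},{"translation": [0,0,0],"twist": 0,"hand": 0.1},{"translation": [0,0,0],"twist": 0,"hand": 0.1}])

```text
time: 3.75
tool_pos: [0.4174, -0.2115, 0.0649]
tool_rot: [0.001, 0.829, 0.559, 0.002]
contact_force: [5.2, 2.4, -1.2]
gripper_width: 0.117
grasp_force: 58.3
```

Run:
```python
from h import *
np.set_printoptions(precision=4,suppress=True)
p,a,s=pose();print(p,a,s['gripper_width'],s['grasp_force'],s['contact_force'])
off=p-fx([-.110,0,.055],F)[0];print(off)
w=[]
for i in range(1,25):
    t=1.8*i/24; w.append((fx([.065-.175*np.cos(t),0,.055+.175*np.sin(t)],F)[0]+off,None,1,.1))
plan(w)
```

```text
[ 0.4174 -0.2115  0.0649] 1.186635924898352 0.11665419148702308 58.322662711143494 [ 5.1899  2.3533 -1.2289]
[ 0.0018 -0.0005  0.0099]
[{"translation":[0,0,-0.13],"twist":0,"hand":0.1},{"translation":[0,0.02,-0.13],"twist":0,"hand":0.1},{"translation":[0,0.02,-0.13],"twist":0,"hand":0.1},{"translation":[0,0.04,-0.13],"twist":0,"hand":0.1},{"translation":[0,0.04,-0.12],"twist":0,"hand":0.1},{"translation":[0,0.05,-0.12],"twist":0,"hand":0.1},{"translation":[0,0.07,-0.12],"twist":0,"hand":0.1},{"translation":[0,0.07,-0.11],"twist":0,"hand":0.1}]
[{"translation":[0,0.07,-0.1],"twist":0,"hand":0.1},{"translation":[0,0.09,-0.1],"twist":0,"hand":0.1},{"translation":[0,0.09,-0.1],"twist":0,"hand":0.1},{"translation":[0,0.1,-0.08],"twist":0,"hand":0.1},{"translation":[0,0.11,-0.08],"twist":0,"hand":0.1},{"translation":[0,0.11,-0.07],"twist":0,"hand":0.1},{"translation":[0,0.12,-0.06],"twist":0,"hand":0.1},{"translation":[0,0.12,-0.05],"twist":0,"hand":0.1}]
[{"translation":[0,0.12,-0.04],"twist":0,"hand":0.1},{"translation":[0,0.13,-0.04],"twist":0,"hand":0.1},{"translation":[0,0.13,-0.02],"twist":0,"hand":0.1},{"translation":[0,0.13,-0.02],"twist":0,"hand":0.1},{"translation":[0,0.13,0],"twist":0,"hand":0.1},{"translation":[0,0.13,0.01],"twist":0,"hand":0.1},{"translation":[0,0.13,0.01],"twist":0,"hand":0.1},{"translation":[0,0.13,0.03],"twist":0,"hand":0.1}]
end [ 0.6168 -0.292   0.2349] 1.187
```

>>> apply_moves(targets=[{"translation": [0,0,-0.13],"twist": 0,"hand": 0.1},{"translation": [0,0.02,-0.13],"twist": 0,"hand": 0.1},{"translation": [0,0.02,-0.13],"twist": 0,"hand": 0.1},{"translation": [0,0.04,-0.13],"twist": 0,"hand": 0.1},{"translation": [0,0.04,-0.12],"twist": 0,"hand": 0.1},{"translation": [0,0.05,-0.12],"twist": 0,"hand": 0.1},{"translation": [0,0.07,-0.12],"twist": 0,"hand": 0.1},{"translation": [0,0.07,-0.11],"twist": 0,"hand": 0.1}])

```text
time: 4.55
tool_pos: [0.4504, -0.2252, 0.1638]
tool_rot: [0.008, 0.829, 0.559, 0.006]
contact_force: [31.0, -12.0, -27.7]
gripper_width: 0.116
grasp_force: 59.3
```

>>> apply_moves(targets=[{"translation": [0,0.05,0.02],"twist": 0,"hand": 0.1},{"translation": [0,0,0],"twist": 0,"hand": 0.1}])

```text
time: 4.75
tool_pos: [0.4494, -0.2247, 0.1615]
tool_rot: [-0.0, 0.829, 0.559, 0.0]
contact_force: [-1.6, 0.8, 0.2]
gripper_width: 0.119
grasp_force: 62.1
```

Run:
```python
from h import *
p,a,s=pose();print((p-fx([0,0,0],F)[0]), s['contact_force'])
c,si=np.cos(F[2]),np.sin(F[2]);d=p[:2]-F[:2];print('fix xy',c*d[0]+si*d[1],-si*d[0]+c*d[1])
t0=.585;off=p-fx([.065-.175*np.cos(t0),0,.055+.175*np.sin(t0)],F)[0];print(off)
w=[]
for i in range(1,19):
    t=t0+(1.8-t0)*i/18; w.append((fx([.065-.175*np.cos(t),0,.055+.175*np.sin(t)],F)[0]+off,None,1,.1))
plan(w)
```

```text
[-0.06831321  0.02736933  0.16147472] [-1.56659394  0.82861054  0.16962322]
fix xy -0.07359179506674318 -0.0001499702504769232
[ 0.00672202 -0.00287074  0.00983983]
[{"translation":[0,0.07,-0.1],"twist":0,"hand":0.1},{"translation":[0,0.07,-0.09],"twist":0,"hand":0.1},{"translation":[0,0.08,-0.08],"twist":0,"hand":0.1},{"translation":[0,0.09,-0.08],"twist":0,"hand":0.1},{"translation":[0,0.09,-0.08],"twist":0,"hand":0.1},{"translation":[0,0.1,-0.07],"twist":0,"hand":0.1},{"translation":[0,0.1,-0.06],"twist":0,"hand":0.1},{"translation":[0,0.1,-0.05],"twist":0,"hand":0.1}]
[{"translation":[0,0.11,-0.05],"twist":0,"hand":0.1},{"translation":[0,0.11,-0.04],"twist":0,"hand":0.1},{"translation":[0,0.12,-0.03],"twist":0,"hand":0.1},{"translation":[0,0.11,-0.03],"twist":0,"hand":0.1},{"translation":[0,0.12,-0.01],"twist":0,"hand":0.1},{"translation":[0,0.12,-0.01],"twist":0,"hand":0.1},{"translation":[0,0.12,0],"twist":0,"hand":0.1},{"translation":[0,0.11,0],"twist":0,"hand":0.1}]
[{"translation":[0,0.12,0.02],"twist":0,"hand":0.1},{"translation":[0,0.12,0.02],"twist":0,"hand":0.1}]
end [ 0.6219 -0.2943  0.2355] 1.187
```

>>> apply_moves(targets=[{"translation": [0,0.07,-0.09],"twist": 0,"hand": 0.1},{"translation": [0,0.08,-0.09],"twist": 0,"hand": 0.1},{"translation": [0,0.08,-0.08],"twist": 0,"hand": 0.1},{"translation": [0,0.09,-0.08],"twist": 0,"hand": 0.1},{"translation": [0,0,0],"twist": 0,"hand": 0.1}])

```text
time: 5.25
tool_pos: [0.4801, -0.2375, 0.1966]
tool_rot: [0.001, 0.829, 0.56, 0.0]
contact_force: [-5.6, 1.0, 2.4]
gripper_width: 0.116
grasp_force: 60.8
```

>>> apply_moves(targets=[{"translation": [0,0.08,-0.08],"twist": 0,"hand": 0.1},{"translation": [0,0.09,-0.07],"twist": 0,"hand": 0.1},{"translation": [0,0.1,-0.06],"twist": 0,"hand": 0.1},{"translation": [0,0.1,-0.05],"twist": 0,"hand": 0.1},{"translation": [0,0,0],"twist": 0,"hand": 0.1}])

```text
time: 5.75
tool_pos: [0.5144, -0.2517, 0.2203]
tool_rot: [0.001, 0.829, 0.56, 0.0]
contact_force: [-0.5, -5.2, -6.7]
gripper_width: 0.109
grasp_force: 59.8
```

>>> apply_moves(targets=[{"translation": [0,0.12,-0.04],"twist": 0,"hand": 0.1},{"translation": [0,0.12,-0.03],"twist": 0,"hand": 0.1},{"translation": [0,0.13,-0.03],"twist": 0,"hand": 0.1},{"translation": [0,0.13,-0.02],"twist": 0,"hand": 0.1},{"translation": [0,0,0],"twist": 0,"hand": 0.1}])

```text
time: 6.25
tool_pos: [0.5611, -0.2711, 0.2351]
tool_rot: [0.002, 0.829, 0.559, -0.0]
contact_force: [-5.1, -5.0, 4.2]
gripper_width: 0.115
grasp_force: 59.1
```

>>> apply_moves(targets=[{"translation": [0,0.13,-0.01],"twist": 0,"hand": 0.1},{"translation": [0,0.13,0],"twist": 0,"hand": 0.1},{"translation": [0,0.13,0.01],"twist": 0,"hand": 0.1},{"translation": [0,0.13,0.02],"twist": 0,"hand": 0.1},{"translation": [0,0,0],"twist": 0,"hand": 0.1}])

```text
time: 6.75
tool_pos: [0.61, -0.2906, 0.2329]
tool_rot: [0.003, 0.829, 0.559, 0.001]
contact_force: [-1.7, -5.5, 4.3]
gripper_width: 0.114
grasp_force: 60.2
```

>>> apply_moves(targets=[{"translation": [0,0.08,0.02],"twist": 0,"hand": 0.1},{"translation": [0,0,0],"twist": 0,"hand": 0.35},{"translation": [0,0,0],"twist": 0,"hand": 0.35},{"translation": [0,0,0],"twist": 0,"hand": 0.35},{"translation": [0,0,-0.2],"twist": 0,"hand": 0.35},{"translation": [0,0,-0.4],"twist": 0,"hand": 0.35}])

```text
time: 7.35
tool_pos: [0.6132, -0.2896, 0.2834]
tool_rot: [-0.005, 0.829, 0.56, -0.002]
contact_force: [-0.3, -0.1, 0.2]
gripper_width: 0.351
grasp_force: 0.0
```

Run:
```python
from h import *
np.set_printoptions(precision=4,suppress=True)
# stay press waypoints (fixture mm), tip = TCP-22mm
A=1.1877
def wp(a,dx,dz=0): 
    # pad mid + tip-centre offset dx behind; tip front edge (14.5 ahead) touches the face
    x=-5-85*np.cos(a)+4*np.sin(a); z=42+85*np.sin(a)+4*np.cos(a)
    return fx(np.array([x+dx,146,z+22+dz])/1000,F)[0]
P=[wp(.803,12,25)]
plan([([.60,-.26,.30],A,1,0),([*P[0][:2],.25],A,8,0),(P[0],A,7,0)])
for a,dx in((.803,12),(.6,11),(.4,9),(.2,7),(0,5),(-.037,5)):print(a,wp(a,dx))
for c in('top','scene'):save(c,c+'2.png')
im=cv2.imread('pics/top2.png')[80:280,180:460];cv2.imwrite('pics/c3.png',cv2.resize(im,None,fx=2.8,fy=2.8,interpolation=cv2.INTER_CUBIC))
```

```text
[{"translation":[0.23,-0.23,-0.17],"twist":0.01,"hand":0},{"translation":[0.15,-0.16,0.06],"twist":0,"hand":0},{"translation":[0.16,-0.16,0.07],"twist":0,"hand":0},{"translation":[0.15,-0.16,0.06],"twist":0,"hand":0},{"translation":[0.15,-0.16,0.06],"twist":0,"hand":0},{"translation":[0.15,-0.17,0.07],"twist":0,"hand":0},{"translation":[0.16,-0.16,0.06],"twist":0,"hand":0},{"translation":[0.15,-0.16,0.06],"twist":0,"hand":0}]
[{"translation":[0.15,-0.16,0.06],"twist":0,"hand":0},{"translation":[0,0,0.14],"twist":0,"hand":0},{"translation":[0,0,0.14],"twist":0,"hand":0},{"translation":[0,0,0.14],"twist":0,"hand":0},{"translation":[0,0,0.14],"twist":0,"hand":0},{"translation":[0,0,0.14],"twist":0,"hand":0},{"translation":[0,0,0.14],"twist":0,"hand":0},{"translation":[0,0,0.14],"twist":0,"hand":0}]
end [ 0.5265 -0.0983  0.1524] 1.187
0.803 [ 0.5267 -0.0983  0.1279]
0.6 [ 0.5149 -0.0935  0.1153]
0.4 [ 0.5048 -0.0895  0.1008]
0.2 [ 0.4976 -0.0866  0.0848]
0 [ 0.4934 -0.0849  0.068 ]
-0.037 [ 0.4934 -0.0849  0.0649]
```

View pics/scene2.png

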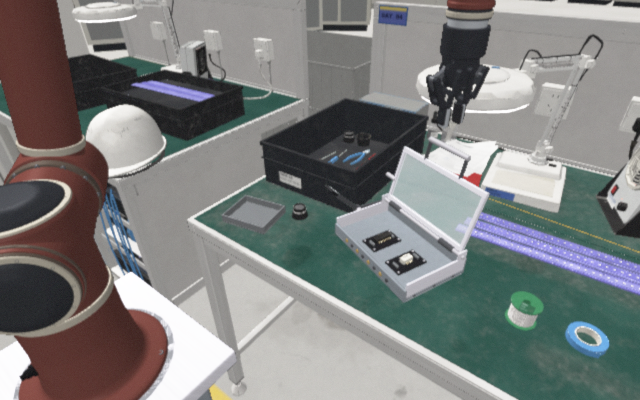

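>>> apply_moves(targets=[{"translation": [0.23,-0.23,-0.17],"twist": 0.01,"hand": 0},{"translation": [0.15,-0.16,0.06],"twist": 0,"hand": 0},{"translation": [0.16,-0.16,0.07],"twist": 0,"hand": 0},{"translation": [0.15,-0.16,0.06],"twist": 0,"hand": 0},{"translation": [0.15,-0.16,0.06],"twist": 0,"hand": 0},{"translation": [0.15,-0.17,0.07],"twist": 0,"hand": 0},{"translation": [0.16,-0.16,0.06],"twist": 0,"hand": 0},{"translation": [0.15,-0.16,0.06],"twist": 0,"hand": 0}])

```text
time: 8.25
tool_pos: [0.537, -0.1186, 0.2606]
tool_rot: [-0.0, 0.829, 0.559, 0.0]
contact_force: [-0.2, 0.1, 0.5]
gripper_width: -0.0
grasp_force: 0.0
```

>>> apply_moves(targets=[{"translation": [0.15,-0.16,0.06],"twist": 0,"hand": 0},{"translation": [0,0,0.14],"twist": 0,"hand": 0},{"translation": [0,0,0.14],"twist": 0,"hand": 0},{"translation": [0,0,0.14],"twist": 0,"hand": 0},{"translation": [0,0,0.14],"twist": 0,"hand": 0},{"translation": [0,0,0.14],"twist": 0,"hand": 0},{"translation": [0,0,0.14],"twist": 0,"hand": 0},{"translation": [0,0,0.14],"twist": 0,"hand": 0}])

```text
time: 9.05
tool_pos: [0.5284, -0.1003, 0.1559]
tool_rot: [-0.0, 0.829, 0.559, -0.0]
contact_force: [-0.1, -0.2, 0.1]
gripper_width: 0.001
grasp_force: 0.0
```

Run:
```python
from h import *
np.set_printoptions(precision=4,suppress=True)
p,a,s=pose();print(p,a,s['contact_force'])
im=save('scene','scene3.png')[100:280,230:490]
for q in('stay_pad',): print([(np.round(d['point'],4),d['score']) for d in recognise('scene',q)])
cv2.imwrite('pics/c4.png',cv2.resize(im[:,:,::-1],None,fx=3,fy=3,interpolation=cv2.INTER_CUBIC))
A=1.1877
def wp(a,dx,dz=0):
    x=-3-85*np.cos(a)+4*np.sin(a); z=42+85*np.sin(a)+4*np.cos(a)
    return fx(np.array([x+dx,146,z+22+dz])/1000,F)[0]
plan([(wp(.803,12,8),A,2,0),(wp(.7,12),A,3,0),(wp(.6,11),A,2,0),(wp(.4,9),A,3,0),(wp(.2,7),A,3,0),(wp(0,5),A,3,0),(wp(-.037,5,-3),A,2,0)])
```

```text
[ 0.5284 -0.1003  0.1559] 1.1863811218070974 [-0.1278 -0.2283  0.097 ]
[(array([ 0.5352, -0.1221,  0.0752]), 0.63)]
[{"translation":[0.01,0.01,0.09],"twist":-0.01,"hand":0},{"translation":[0,0,0.09],"twist":0,"hand":0},{"translation":[0,-0.02,0.05],"twist":0,"hand":0},{"translation":[0,-0.02,0.05],"twist":0,"hand":0},{"translation":[0,-0.02,0.04],"twist":0,"hand":0},{"translation":[0,-0.03,0.03],"twist":0,"hand":0},{"translation":[0,-0.04,0.04],"twist":0,"hand":0},{"translation":[0,-0.03,0.05],"twist":0,"hand":0}]
[{"translation":[0,-0.04,0.05],"twist":0,"hand":0},{"translation":[0,-0.03,0.04],"twist":0,"hand":0},{"translation":[0,-0.03,0.05],"twist":0,"hand":0},{"translation":[0,-0.02,0.06],"twist":0,"hand":0},{"translation":[0,-0.03,0.05],"twist":0,"hand":0},{"translation":[0,-0.02,0.06],"twist":0,"hand":0},{"translation":[0,-0.01,0.06],"twist":0,"hand":0},{"translation":[0,-0.02,0.05],"twist":0,"hand":0}]
[{"translation":[0,0,0.03],"twist":0,"hand":0},{"translation":[0,0,0.03],"twist":0,"hand":0}]
end [ 0.4949 -0.0857  0.0623] 1.188
```

View pics/c4.png

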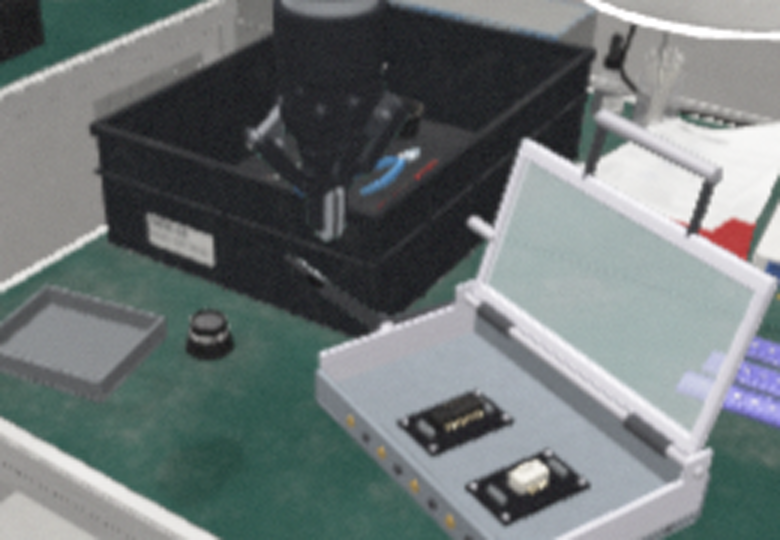

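>>> apply_moves(targets=[{"translation": [0.01,0.01,0.09],"twist": -0.01,"hand": 0},{"translation": [0,0,0.09],"twist": 0,"hand": 0},{"translation": [0,-0.02,0.05],"twist": 0,"hand": 0},{"translation": [0,-0.02,0.05],"twist": 0,"hand": 0},{"translation": [0,-0.02,0.04],"twist": 0,"hand": 0},{"translation": [0,-0.03,0.03],"twist": 0,"hand": 0},{"translation": [0,0,0],"twist": 0,"hand": 0}])

```text
time: 9.85
tool_pos: [0.5211, -0.0959, 0.122]
tool_rot: [-0.0, 0.829, 0.56, -0.0]
contact_force: [0.4, 0.1, -0.5]
gripper_width: 0.001
grasp_force: 0.0
```

>>> apply_moves(targets=[{"translation": [0,-0.04,0.04],"twist": 0,"hand": 0},{"translation": [0,-0.03,0.05],"twist": 0,"hand": 0},{"translation": [0,-0.04,0.05],"twist": 0,"hand": 0},{"translation": [0,-0.03,0.04],"twist": 0,"hand": 0}])

```text
time: 10.25
tool_pos: [0.508, -0.0907, 0.1037]
tool_rot: [-0.0, 0.829, 0.56, -0.0]
contact_force: [2.0, -0.4, 0.6]
gripper_width: 0.001
grasp_force: 0.5
```

>>> apply_moves(targets=[{"translation": [0,-0.03,0.05],"twist": 0,"hand": 0},{"translation": [0,-0.02,0.06],"twist": 0,"hand": 0},{"translation": [0,-0.03,0.05],"twist": 0,"hand": 0},{"translation": [0,-0.02,0.06],"twist": 0,"hand": 0}])

```text
time: 10.65
tool_pos: [0.499, -0.0871, 0.0819]
tool_rot: [0.0, 0.829, 0.56, 0.0]
contact_force: [0.3, -0.3, 0.7]
gripper_width: 0.003
grasp_force: 0.5
```

Run:
```python
from h import *
im=save('scene','scene4.png')[140:240,270:420]
cv2.imwrite('pics/c5.png',cv2.resize(im[:,:,::-1],None,fx=5,fy=5,interpolation=cv2.INTER_CUBIC))
p,a,s=pose();print(p,a,s['contact_force'])
```

```text
[ 0.49801428 -0.08677598  0.08065218] 1.1878200648299877 [-1.01295415 -0.10988215 -0.20524119]
```

View pics/c5.png

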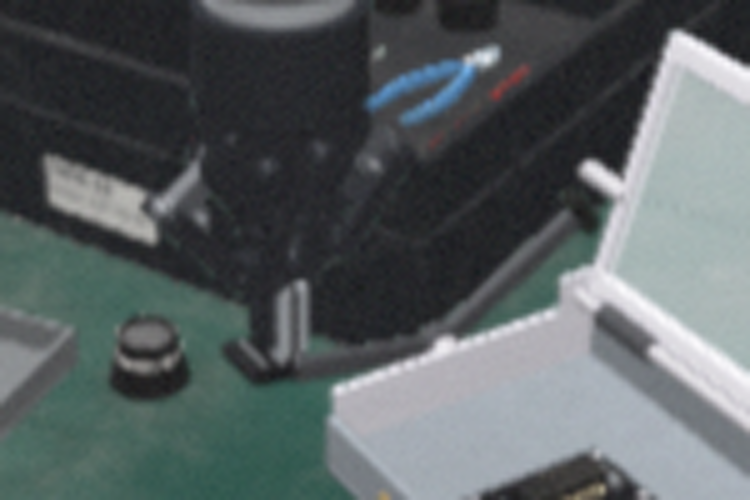

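>>> apply_moves(targets=[{"translation": [0,-0.02,0.06],"twist": 0,"hand": 0},{"translation": [0,-0.02,0.06],"twist": 0,"hand": 0},{"translation": [0,-0.02,0.03],"twist": 0,"hand": 0},{"translation": [0,0,0.03],"twist": 0,"hand": 0},{"translation": [0,0,0],"twist": 0,"hand": 0}])

```text
time: 11.2
tool_pos: [0.4937, -0.085, 0.0651]
tool_rot: [-0.0, 0.829, 0.56, -0.0]
contact_force: [-2.1, 1.0, 6.8]
gripper_width: -0.001
grasp_force: 3.5
```

>>> apply_moves(targets=[{"translation": [0,0,0.03],"twist": 0,"hand": 0},{"translation": [0,0,0.03],"twist": 0,"hand": 0},{"translation": [0,0,0],"twist": 0,"hand": 0}])

```text
time: 11.5
tool_pos: [0.4944, -0.0851, 0.0635]
tool_rot: [-0.001, 0.829, 0.56, -0.001]
contact_force: [-16.7, 5.0, 34.6]
gripper_width: -0.001
grasp_force: 17.6
```

Run:
```python
from h import *
q=fx([-.008,.030,0],F)[0][:2]
p,a,s=pose();p=p.copy()
plan([([p[0],p[1],.08],a,2,0),([p[0],p[1],.22],a,5,.4),([*q,.22],-.383,17,.4),([*q,.14],-.383,2,.4)],start=([p[0],p[1],.058],a))
```

```text
[{"translation":[0,0,-0.11],"twist":0,"hand":0},{"translation":[0,0,-0.11],"twist":0,"hand":0},{"translation":[0,0,-0.28],"twist":0,"hand":0.4},{"translation":[0,0,-0.28],"twist":0,"hand":0.4},{"translation":[0,0,-0.28],"twist":0,"hand":0.4},{"translation":[0,0,-0.28],"twist":0,"hand":0.4},{"translation":[0,0,-0.28],"twist":0,"hand":0.4},{"translation":[-0.07,0.04,0],"twist":0.92,"hand":0.4}]
[{"translation":[-0.06,0.06,0],"twist":0.93,"hand":0.4},{"translation":[-0.06,0.05,0],"twist":0.92,"hand":0.4},{"translation":[-0.05,0.06,0],"twist":0.93,"hand":0.4},{"translation":[-0.05,0.07,0],"twist":0.92,"hand":0.4},{"translation":[-0.04,0.07,0],"twist":0.93,"hand":0.4},{"translation":[-0.04,0.08,0],"twist":0.92,"hand":0.4},{"translation":[-0.03,0.07,0],"twist":0.92,"hand":0.4},{"translation":[-0.02,0.08,0],"twist":0.93,"hand":0.4}]
[{"translation":[-0.01,0.08,0],"twist":0.92,"hand":0.4},{"translation":[0,0.08,0],"twist":0.93,"hand":0.4},{"translation":[0,0.08,0],"twist":0.92,"hand":0.4},{"translation":[0.01,0.09,0],"twist":0.92,"hand":0.4},{"translation":[0.01,0.08,0],"twist":0.93,"hand":0.4},{"translation":[0.03,0.07,0],"twist":0.92,"hand":0.4},{"translation":[0.03,0.08,0],"twist":0.93,"hand":0.4},{"translation":[0.04,0.07,0],"twist":0.92,"hand":0.4}]
[{"translation":[0,0,0.4],"twist":0,"hand":0.4},{"translation":[0,0,0.4],"twist":0,"hand":0.4}]
end [ 0.5217 -0.2212  0.14  ] -0.383
```

>>> apply_moves(targets=[{"translation": [0,0,-0.11],"twist": 0,"hand": 0},{"translation": [0,0,-0.11],"twist": 0,"hand": 0},{"translation": [0,0,-0.28],"twist": 0,"hand": 0.4},{"translation": [0,0,-0.28],"twist": 0,"hand": 0.4},{"translation": [0,0,-0.28],"twist": 0,"hand": 0.4},{"translation": [0,0,-0.28],"twist": 0,"hand": 0.4},{"translation": [0,0,-0.28],"twist": 0,"hand": 0.4},{"translation": [-0.07,0.04,0],"twist": 0.92,"hand": 0.4}])

```text
time: 12.3
tool_pos: [0.4967, -0.0932, 0.2252]
tool_rot: [0.003, 0.854, 0.52, 0.003]
contact_force: [1.5, -0.2, -0.3]
gripper_width: 0.398
grasp_force: 0.0
```

>>> apply_moves(targets=[{"translation": [-0.06,0.06,0],"twist": 0.93,"hand": 0.4},{"translation": [-0.06,0.05,0],"twist": 0.92,"hand": 0.4},{"translation": [-0.05,0.06,0],"twist": 0.93,"hand": 0.4},{"translation": [-0.05,0.07,0],"twist": 0.92,"hand": 0.4},{"translation": [-0.04,0.07,0],"twist": 0.93,"hand": 0.4},{"translation": [-0.04,0.08,0],"twist": 0.92,"hand": 0.4},{"translation": [-0.03,0.07,0],"twist": 0.92,"hand": 0.4},{"translation": [-0.02,0.08,0],"twist": 0.93,"hand": 0.4}])

```text
time: 13.1
tool_pos: [0.5072, -0.1573, 0.2198]
tool_rot: [-0.0, 0.985, 0.175, -0.0]
contact_force: [-0.5, -0.3, -0.2]
gripper_width: 0.403
grasp_force: 0.0
```

>>> apply_moves(targets=[{"translation": [-0.01,0.08,0],"twist": 0.92,"hand": 0.4},{"translation": [0,0.08,0],"twist": 0.93,"hand": 0.4},{"translation": [0,0.08,0],"twist": 0.92,"hand": 0.4},{"translation": [0.01,0.09,0],"twist": 0.92,"hand": 0.4},{"translation": [0.01,0.08,0],"twist": 0.93,"hand": 0.4},{"translation": [0.03,0.07,0],"twist": 0.92,"hand": 0.4},{"translation": [0.03,0.08,0],"twist": 0.93,"hand": 0.4},{"translation": [0.04,0.07,0],"twist": 0.92,"hand": 0.4}])

```text
time: 13.9
tool_pos: [0.5205, -0.2212, 0.2197]
tool_rot: [-0.0, 0.981, -0.192, -0.001]
contact_force: [1.1, -1.2, -0.7]
gripper_width: 0.399
grasp_force: 0.0
```

Run:
```python
from h import *
np.set_printoptions(precision=4,suppress=True)
p,a,s=pose();print(p,a,s['gripper_width'])
q=fx([-.01,.030,.034],F)[0];print('nominal',q,proj([q],'scene'))
im=save('scene','scene5.png')
for k in range(2):
  for n in('long_connector','short_connector','prop_stay'):
    print(n,[(np.round(d['point'],4),round(d['score'],2)) for d in recognise('scene',n)[:2]])
r=regions_of('scene','long_connector')
if r:
    m=r[0]['pixels'];c=np.argwhere(m)[:,::-1].astype(np.float32);print(c.mean(0),len(c),ray(c.mean(0),.030,'scene'))
    b=cv2.boxPoints(cv2.minAreaRect(c));print(b);print(np.array([ray(x,.030,'scene') for x in b]))
im=im[140:290,290:490];cv2.imwrite('pics/c6.png',cv2.resize(im[:,:,::-1],None,fx=4,fy=4,interpolation=cv2.INTER_CUBIC))
```

```text
[ 0.5205 -0.2212  0.2197] -0.38714206269771245 0.39866715890908117
nominal [ 0.5196 -0.2205  0.034 ] [[380.7518 235.3343]]
long_connector []
short_connector [(array([ 0.4877, -0.289 ,  0.0354]), 0.45), (array([ 0.5654, -0.2843,  0.0511]), 0.42)]
prop_stay [(array([ 0.5505, -0.1203,  0.0455]), 0.57)]
long_connector []
short_connector [(array([ 0.4877, -0.289 ,  0.0354]), 0.45), (array([ 0.5654, -0.2843,  0.0511]), 0.42)]
prop_stay [(array([ 0.5505, -0.1203,  0.0455]), 0.57)]
```

View pics/c6.png

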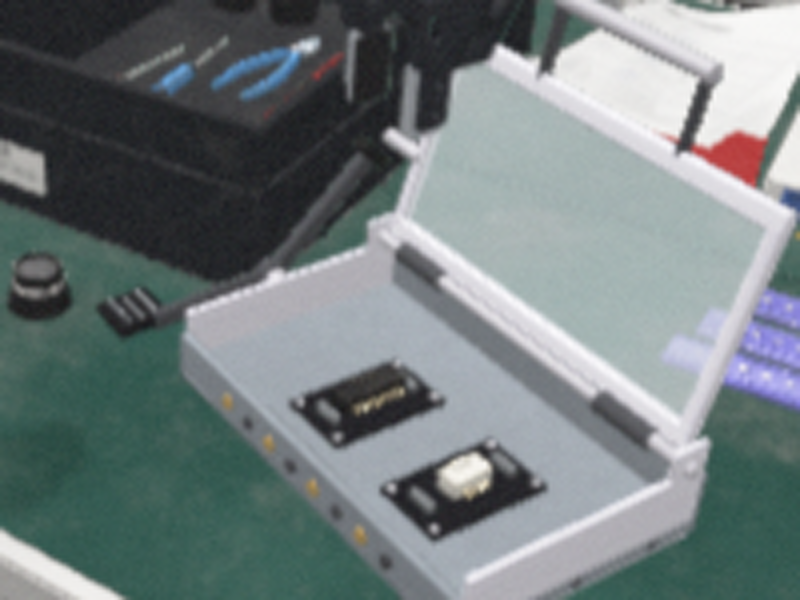

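>>> apply_moves(targets=[{"translation": [0,0.02,0.4],"twist": 0,"hand": 0.4},{"translation": [0,0,0.4],"twist": 0,"hand": 0.4},{"translation": [0,0,0.4],"twist": 0,"hand": 0.4},{"translation": [0,0,0.3],"twist": 0,"hand": 0.4},{"translation": [0,0,0.15],"twist": 0,"hand": 0.4},{"translation": [0,0,0.08],"twist": 0,"hand": 0.4},{"translation": [0,0,0],"twist": 0,"hand": 0.4}])

```text
time: 15.0
tool_pos: [0.5201, -0.2228, 0.0472]
tool_rot: [-0.0, 0.982, -0.19, -0.0]
contact_force: [-0.8, 0.2, 0.1]
gripper_width: 0.402
grasp_force: 0.0
```

>>> apply_moves(targets=[{"translation": [0,0,0],"twist": 0,"hand": 0.25},{"translation": [0,0,0],"twist": 0,"hand": 0.05},{"translation": [0,0,0],"twist": 0,"hand": 0.05},{"translation": [0,0,0],"twist": 0,"hand": 0.05},{"translation": [0,0,0],"twist": 0,"hand": 0.05}])

```text
time: 15.5
tool_pos: [0.5215, -0.2238, 0.0496]
tool_rot: [0.001, 0.982, -0.19, 0.002]
contact_force: [-0.4, 0.9, 4.9]
gripper_width: 0.123
grasp_force: 60.2
```

>>> apply_moves(targets=[{"translation": [0,0,-0.1],"twist": 0,"hand": 0.05},{"translation": [0,0,-0.2],"twist": 0,"hand": 0.05},{"translation": [0,0,-0.3],"twist": 0,"hand": 0.05},{"translation": [0,0,-0.4],"twist": 0,"hand": 0.05},{"translation": [0,0,-0.4],"twist": 0,"hand": 0.05},{"translation": [0,0,-0.3],"twist": 0,"hand": 0.05},{"translation": [0,0,-0.1],"twist": 0,"hand": 0.05}])

```text
time: 16.2
tool_pos: [0.5216, -0.2238, 0.2325]
tool_rot: [0.001, 0.982, -0.19, 0.004]
contact_force: [0.5, -0.6, 0.8]
gripper_width: 0.127
grasp_force: 59.5
```

Run:
```python
from h import *
p,a,s=pose();print(p,a,s['gripper_width'],s['grasp_force'])
plan([([.436,.087,.22],a,12,.05),([.436,.087,.06],a,8,.05),([.436,.087,.032],a,4,.05)])
save('top','top6.png')
```

```text
[ 0.52158449 -0.22378766  0.23253514] -0.3831276994526571 0.1268950240892625 59.476616978645325
[{"translation":[-0.16,-0.21,0.01],"twist":0,"hand":0.05},{"translation":[-0.17,-0.22,0.01],"twist":0,"hand":0.05},{"translation":[-0.16,-0.21,0.01],"twist":0,"hand":0.05},{"translation":[-0.16,-0.21,0.01],"twist":0,"hand":0.05},{"translation":[-0.16,-0.22,0.01],"twist":0,"hand":0.05},{"translation":[-0.17,-0.21,0.01],"twist":0,"hand":0.05},{"translation":[-0.16,-0.21,0.01],"twist":0,"hand":0.05},{"translation":[-0.16,-0.22,0.01],"twist":0,"hand":0.05}]
[{"translation":[-0.17,-0.21,0.01],"twist":0,"hand":0.05},{"translation":[-0.16,-0.22,0.01],"twist":0,"hand":0.05},{"translation":[-0.16,-0.21,0.01],"twist":0,"hand":0.05},{"translation":[-0.17,-0.21,0.02],"twist":0,"hand":0.05},{"translation":[0,0,0.2],"twist":0,"hand":0.05},{"translation":[0,0,0.2],"twist":0,"hand":0.05},{"translation":[0,0,0.2],"twist":0,"hand":0.05},{"translation":[0,0,0.2],"twist":0,"hand":0.05}]
[{"translation":[0,0,0.2],"twist":0,"hand":0.05},{"translation":[0,0,0.2],"twist":0,"hand":0.05},{"translation":[0,0,0.2],"twist":0,"hand":0.05},{"translation":[0,0,0.2],"twist":0,"hand":0.05},{"translation":[0,0,0.07],"twist":0,"hand":0.05},{"translation":[0,0,0.07],"twist":0,"hand":0.05},{"translation":[0,0,0.07],"twist":0,"hand":0.05},{"translation":[0,0,0.07],"twist":0,"hand":0.05}]
end [0.4355 0.0869 0.0315] -0.383
```

>>> apply_moves(targets=[{"translation": [-0.16,-0.21,0.01],"twist": 0,"hand": 0.05},{"translation": [-0.17,-0.22,0.01],"twist": 0,"hand": 0.05},{"translation": [-0.16,-0.21,0.01],"twist": 0,"hand": 0.05},{"translation": [-0.16,-0.21,0.01],"twist": 0,"hand": 0.05},{"translation": [-0.16,-0.22,0.01],"twist": 0,"hand": 0.05},{"translation": [-0.17,-0.21,0.01],"twist": 0,"hand": 0.05},{"translation": [-0.16,-0.21,0.01],"twist": 0,"hand": 0.05},{"translation": [-0.16,-0.22,0.01],"twist": 0,"hand": 0.05}])

```text
time: 17.05
tool_pos: [0.4618, -0.0146, 0.2167]
tool_rot: [-0.0, 0.982, -0.191, -0.002]
contact_force: [1.1, 0.8, 0.2]
gripper_width: 0.127
grasp_force: 59.5
```

>>> apply_moves(targets=[{"translation": [-0.17,-0.21,0.01],"twist": 0,"hand": 0.05},{"translation": [-0.16,-0.22,0.01],"twist": 0,"hand": 0.05},{"translation": [-0.16,-0.21,0.01],"twist": 0,"hand": 0.05},{"translation": [-0.17,-0.21,0.02],"twist": 0,"hand": 0.05},{"translation": [0,0,0.2],"twist": 0,"hand": 0.05},{"translation": [0,0,0.2],"twist": 0,"hand": 0.05},{"translation": [0,0,0.2],"twist": 0,"hand": 0.05},{"translation": [0,0,0.2],"twist": 0,"hand": 0.05}])

```text
time: 17.85
tool_pos: [0.4323, 0.0879, 0.1312]
tool_rot: [0.0, 0.982, -0.19, -0.002]
contact_force: [0.7, -0.0, -0.2]
gripper_width: 0.123
grasp_force: 59.5
```

>>> apply_moves(targets=[{"translation": [0,0,0.2],"twist": 0,"hand": 0.05},{"translation": [0,0,0.2],"twist": 0,"hand": 0.05},{"translation": [0,0,0.2],"twist": 0,"hand": 0.05},{"translation": [0,0,0.15],"twist": 0,"hand": 0.05},{"translation": [0,0,0],"twist": 0,"hand": 0.05},{"translation": [0,0,0],"twist": 0,"hand": 0.05}])

```text
time: 18.45
tool_pos: [0.4328, 0.0878, 0.0581]
tool_rot: [0.0, 0.982, -0.19, -0.001]
contact_force: [1.0, -0.1, -0.2]
gripper_width: 0.127
grasp_force: 59.5
```

Run:
```python
from h import *
p,a,s=pose();print(p,s['gripper_width'],s['grasp_force'])
im=save('scene','scene7.png')[120:300,190:430];cv2.imwrite('pics/c7.png',cv2.resize(im[:,:,::-1],None,fx=3.2,fy=3.2,interpolation=cv2.INTER_CUBIC))
```

```text
[0.43276035 0.08776017 0.05806304] 0.12719539429476207 59.47668671607971
```

View pics/c7.png

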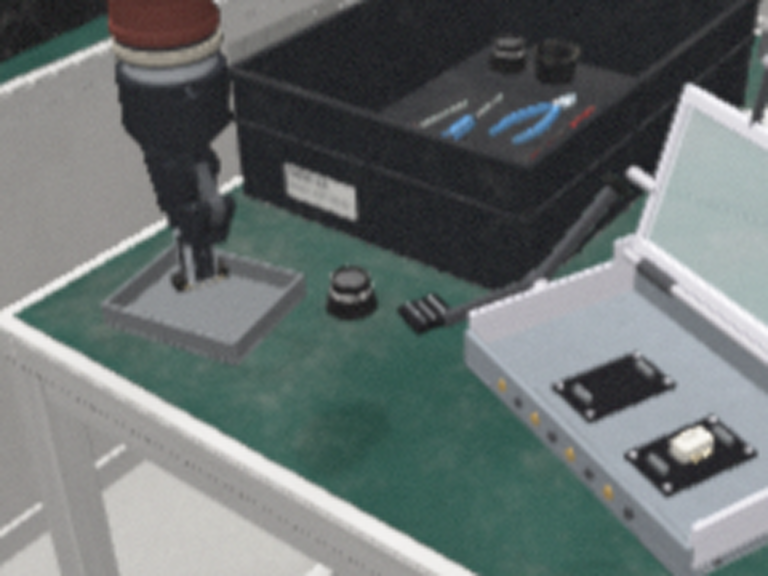

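>>> apply_moves(targets=[{"translation": [0,0,0.1],"twist": 0,"hand": 0.05},{"translation": [0,0,0.08],"twist": 0,"hand": 0.05},{"translation": [0,0,0.06],"twist": 0,"hand": 0.05},{"translation": [0,0,0.02],"twist": 0,"hand": 0.05},{"translation": [0,0,0],"twist": 0,"hand": 0.05}])

```text
time: 19.0
tool_pos: [0.4336, 0.0878, 0.0328]
tool_rot: [0.0, 0.982, -0.19, -0.001]
contact_force: [0.1, -0.6, -0.1]
gripper_width: 0.128
grasp_force: 59.5
```

>>> apply_moves(targets=[{"translation": [0,0,0.02],"twist": 0,"hand": 0.05},{"translation": [0,0,0],"twist": 0,"hand": 0.05}])

```text
time: 19.2
tool_pos: [0.4344, 0.0878, 0.0317]
tool_rot: [-0.0, 0.982, -0.19, 0.0]
contact_force: [0.7, -0.5, -0.1]
gripper_width: 0.124
grasp_force: 59.6
```

>>> apply_moves(targets=[{"translation": [0,0,0],"twist": 0,"hand": 0.2},{"translation": [0,0,0],"twist": 0,"hand": 0.35},{"translation": [0,0,0],"twist": 0,"hand": 0.35},{"translation": [0,0,-0.2],"twist": 0,"hand": 0.35},{"translation": [0,0,-0.4],"twist": 0,"hand": 0.35},{"translation": [0,0,-0.5],"twist": 0,"hand": 0.35},{"translation": [0,0,-0.5],"twist": 0,"hand": 0.35},{"translation": [0,0,0],"twist": 0,"hand": 0.35}])

```text
time: 20.0
tool_pos: [0.4385, 0.088, 0.2002]
tool_rot: [-0.002, 0.982, -0.19, 0.008]
contact_force: [0.5, 0.1, 0.2]
gripper_width: 0.357
grasp_force: 0.0
```

Run:
```python
from h import *
np.set_printoptions(precision=4,suppress=True)
p,a,s=pose();print(p,s['contact_force'])
im=save('scene','scene8.png')
for n in('long_connector','short_connector'):print(n,[(np.round(d['point'],4),round(d['score'],2)) for d in recognise('scene',n)[:2]])
im=im[120:300,190:430];cv2.imwrite('pics/c8.png',cv2.resize(im[:,:,::-1],None,fx=3.2,fy=3.2,interpolation=cv2.INTER_CUBIC))
```

```text
[0.4385 0.088  0.2002] [0.4533 0.1241 0.1705]
long_connector [(array([0.4321, 0.0846, 0.0128]), 0.41)]
short_connector [(array([0.4353, 0.088 , 0.007 ]), 0.37)]
```

View pics/c8.png

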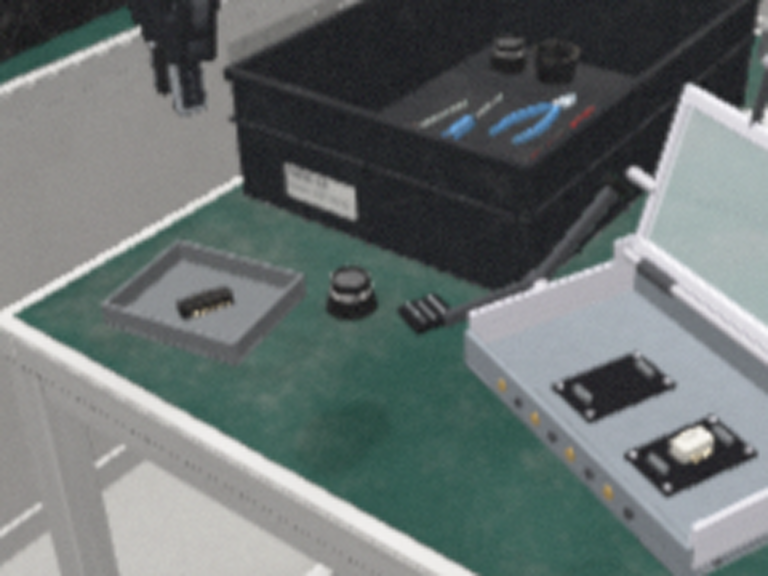

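```bash
python3 -c "
from plant import *
print(job_done())"
```

```text
the job is handed in; nothing more can be done
None
```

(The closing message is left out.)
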